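# Feel for the hatch release of the blood analyser and hold it open

### The arm

A 6-joint arm with a two-finger parallel gripper is mounted at the origin on the work surface. World frame = base frame: x ahead of the robot, y to its left, z up, the work surface at z = 0. Lengths are in m, angles in rad, forces in N, time in s.
With the tool pointing down it reaches from about 0.325 to 0.775 m from the base axis. Payload 5.5 kg.
Tool frame: the origin (TCP) lies on the mounting face of the last link; the fingertips stand env.tips_ahead ahead of it and the grasp point (between the pads) lies 155 mm ahead of it (env.tips_ahead is the distance from the TCP to the fingertips, in m); z points along the fingers, y is the line along which they close (so a half turn about z gives the same grasp; the last joint's range is limited). The gripper opens to 85 mm and grips with 20 to 120 N. Pads are 22 mm wide; open, the fingers measure 114 mm over their backs; the gripper's body (76 mm by 85 mm) begins 54 mm behind the grasp point. The pads swing forward as they close: fully open they stand 13 mm farther back than shut.
Start: joints at [-1.244, 0.091, 1.231, -0, 1.82, -0.057], TCP at [0.225, -0.556, 0.405] pointing down, gripper open.
Joint ranges: [-2.87, 2.87], [-0.86, 2.18], [0.17, 2.46], [-1.51, 4.65], [0.06, 2.69], [-2.65, 2.65]. Speed limits (rad/s): [2.57, 2.57, 3.01, 3.14, 3.14, 3.14].

### API

Orientations are given as a unit quaternion [w, x, y, z].
In Python, from station import env gives the robot as it stands.
- The arm moves only by the tool play_rows, never from a script. Its argument "deltas" is one flat list of numbers, 5 for each row, row after row: the closure, from 0 (fully open) to 1 (shut), then the shift along the tool's x, y, z in cm, then the turn about the tool's z in rad. A call has 1 to 5 rows; each row is the pose to reach, as a shift and turn from the pose commanded when the call began, along the tool's axes at that moment; what a row does not reach only later rows make up. A row lasts 1/10 s, in which the tool goes at most 50 mm and 8.59 degrees, less where a joint would pass 70% of its speed; a pose out of reach is approached as far as the arm can. A call with a gripper value outside its range is refused whole. The fingers move at their own pace and stop on an object; "newtons" is the grip in N (left out, the last holds). Time passes only in rows, so rows that repeat a pose let the fingers close. It gives the time, the measured TCP pose, the force, the opening and the grip force at its end, in the units of the state.
- env.state(): the state, without advancing time (a new reading comes with each control period).
- env.capture(name): name is "scene" or "top"; returns a dict with "image" (384x512x3 uint8, red, green, blue), "fx", "fy", "cx", "cy" (pixels), "distortion" ([k1, k2, p1, p2, k3] as OpenCV has them; the pictures are not rectified), "rvec" (rotation vector, rad) and "tvec" (3), from world to camera coordinates, as OpenCV has them. Camera axes: x right, y down, z forward; pixel columns grow to the right and rows downward; lengths in m; the calibration is good to about 2 mm. A picture is of the moment at which its call begins. There is no depth.
- env.finish_job(): hands the job in; it is judged then, once.
The state is a dict: "time_s": time; "joint_positions": joint angles; "qd": joint speeds; "tau": joint torques, N m; "ee_pos": TCP position; "ee_rot": TCP orientation; "force": force on the tool from outside, world axes, zero at the start; "wrist_torque": the same for the moment, N m; "width": finger opening in m; "gripper_force": force on a finger pad.
Only numpy, scipy, OpenCV 4.12 (cv2) and the standard library are available. Lean on these libraries where they do the work, as an engineer would, in place of code of your own. Each camera call takes 0.05 s, during which the arm holds its last target. There are 200 camera calls.

### The job

The blue blood analyser's sample hatch must be held open for a colleague whose hands are full. With a fingertip touch the black rail along its front at the rail's left end (the robot's left), close to the blue cheek, slide gently along its top edge to find the hidden notch, then press the key inside the notch all the way down, and finish while still holding it down with the hatch open. Do not touch the hatch itself, and leave everything else on the bench where it is.

Things in the scene. Friction and masses are not known exactly. Their poses are not given: they have to be found in the camera images.
- analyser: blue bench analyser fixed to the table, 260 (x) x 384 (y) x 105 mm high; origin under its centre, z up, x from the front (rail side, towards the robot) to the rear, y to the left. On a 55 mm high step along its front lies a rigid black rail between two blue end cheeks 90 mm high. 37 mm behind the rail the housing rises to 105 mm.
- rail_mid (a point): middle of the bare rail's flat top, 108 mm in front of the analyser's origin and 88 mm above the table; axes as the analyser's. The rail is 22 mm deep (x), bare for 220 mm (y). Its notch, 48 mm long and open to front and rear, is centred anywhere up to 40 mm left or right of this point, different each time.
- rail_left (a point): the left end (+y) of the bare rail, at the middle of its top surface, against the left cheek; axes as those of the analyser
- rail_right (a point): the right end (-y) of the bare rail, at the middle of its top surface, against the right cheek; axes as those of the analyser
- key (a joint): how far the hidden key is pressed down: 0 up, 0.010 m fully down. It is a dark bar, 18 mm deep (x), that runs inside the rail and is bared only in the notch, over its whole length, 6 mm below the rail's top; it goes straight down, takes about 3 N to start and 6 N at the bottom, and springs back when let go.
- hatch: white hatch on top of the analyser, 140 (x) x 165 (y) x 5 mm, hinged at its rear edge, where its origin lies; flat when shut. Pressing the key raises its front edge through a linkage, in proportion, up to a tilt of 0.42 rad; it falls shut when the key is let go. Not to be touched.
- rotor_a: white sample disc, 76 mm across, 18 mm high, lying on the right-hand deck of the analyser; origin under its centre. Leave alone.
- rotor_b: an equal white sample disc lying on the table in front and to the right; origin under its centre. Leave alone.
- diluent: small jar with a red cap, 36 mm across, 45 mm tall, on the left-hand deck of the analyser; origin under its centre. Leave alone.
- reagent: bottle with a blue cap, 60 mm across, 140 mm tall, on the table to the left; origin under its centre. Leave alone.
- tip_box: yellow pipette-tip box with a clear lid, 124 x 84 x 65 mm, on the table to the right; origin under its centre. Leave alone.
- tube_rack: green rack, 70 x 160 x 40 mm, with capped blood tubes up to 84 mm high, on the table to the left; origin under its centre. Leave alone.
- pipette: white and blue pipette, 230 mm long, 24 mm thick, lying on the table in front and to the left; origin under its middle, long axis along its x. Leave alone.

How it is judged:
By the outcome, as a careful person would: the job done as asked, in the order asked, and still so for the second after the job is handed in, while the arm keeps its last pose, push and grip.
It also fails if it takes over 51 s, if anything falls off the work surface, if the arm or the gripper's body presses on something with over 40 N, if the wrist force passes 120 N, or if a joint passes its speed limit or range.

## Working session

There is one attempt and no reset: what is moved stays moved. The work goes in short steps, Python scripts to look and compute and a tool call to move; the robot and the scene stay as the last step left them, time stands still between calls to the robot, and variables do not carry over. Pictures are saved under pics/ and viewed, at most 10 in all, crops included, and the job is handed in when it is done.

Besides the shell and the picture viewer there is one more tool, called after "Call:" as name(argument=value, ...) on one line, values as JSON. play_rows: Moves the arm, as the interface text tells. Its arguments: {"type":"object","properties":{"deltas":{"type":"array"},"newtons":{"type":"number"}},"required":["deltas"]}

```bash
mkdir -p pics; ls
python3 - <<'E'
from station import env
import cv2
s=env.state();print(s, env.tips_ahead)
for n in("scene","top"):
    c=env.capture(n);cv2.imwrite(f"pics/{n}0.png",c["image"][:,:,::-1]);print({k:v for k,v in c.items() if k!="image"})
E
```

```text
pics
{'time_s': 0.0, 'joint_positions': array([-1.24368395e+00,  9.18507316e-02,  1.23190991e+00,  1.38046836e-05,
        1.81979432e+00, -5.66826445e-02]), 'qd': array([-0.00213101,  0.00120694, -0.00239655,  0.00099559,  0.00102624,
       -0.00115413]), 'tau': array([-1.33564754e-03, -4.58735490e+01, -4.18023455e+01, -1.23563891e-04,
        1.15405954e-02, -9.63706981e-07]), 'ee_pos': array([ 0.22469181, -0.55639464,  0.40354183]), 'ee_rot': array([-9.73102994e-04,  9.81643310e-01,  1.90723488e-01, -1.25633006e-04]), 'force': array([ 0.38804886,  0.75490275, -0.93548142]), 'wrist_torque': array([ 0.00882913, -0.01805139, -0.07098934]), 'gripper_force': 0.0, 'width': 0.08509314747730606} 0.1734
{'fx': 399.540148113136, 'fy': 399.540148113136, 'cx': 252.80172540284465, 'cy': 199.9454617184458, 'distortion': array([-0.08613427,  0.        ,  0.        ,  0.        ,  0.        ]), 'rvec': array([ 0.75168348,  2.46917637, -1.28898926]), 'tvec': array([ 0.45278938, -0.09925834,  1.40230499])}
{'fx': 361.49107561910387, 'fy': 361.49107561910387, 'cx': 251.80578810378182, 'cy': 191.91113707568448, 'distortion': array([-0.01385423,  0.        ,  0.        ,  0.        ,  0.        ]), 'rvec': array([ 2.10070888, -2.10356821,  0.24040136]), 'tvec': array([0.02633404, 0.55620943, 0.96634807])}
```

View pics/top0.png

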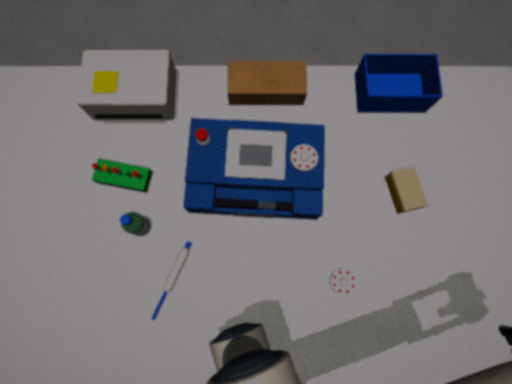

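View pics/scene0.png

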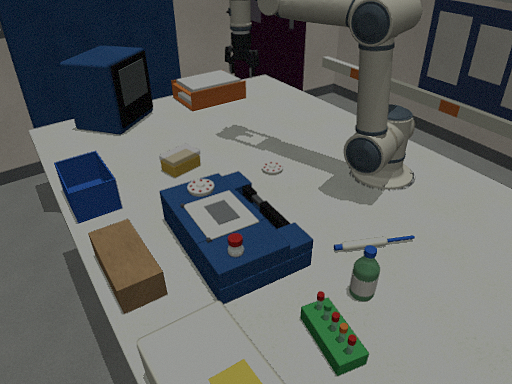

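The top view shows the analyser at about cols 187–326, rows 119–216, with the black rail near row 204, cols 215–293. The scene view agrees with this. Next I'll zoom in on the rail.

```bash
cat > h.py <<'E'
import cv2,numpy as np
from station import env
def ray(c,uv,z):
    K=np.array([[c["fx"],0,c["cx"]],[0,c["fy"],c["cy"]],[0,0,1]])
    p=cv2.undistortPoints(np.array(uv,float).reshape(-1,1,2),K,c["distortion"]).reshape(-1,2)
    R=cv2.Rodrigues(c["rvec"])[0];o=-R.T@c["tvec"]
    d=np.c_[p,np.ones(len(p))]@R
    return o+d*((z-o[2])/d[:,2])[:,None]
def proj(c,P):
    K=np.array([[c["fx"],0,c["cx"]],[0,c["fy"],c["cy"]],[0,0,1]])
    return cv2.projectPoints(np.array(P,float),c["rvec"],c["tvec"],K,c["distortion"])[0].reshape(-1,2)
E
python3 - <<'E'
from h import *
ims=[env.capture("top") for _ in range(4)]
a=np.mean([c["image"] for c in ims],0).astype(np.uint8)
c=a[110:225,180:335,::-1]
c=cv2.convertScaleAbs(c,alpha=2.2)
cv2.imwrite("pics/crop1.png",cv2.resize(c,None,fx=5,fy=5,interpolation=cv2.INTER_CUBIC))
E
```

```text
(no output)
```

View pics/crop1.png

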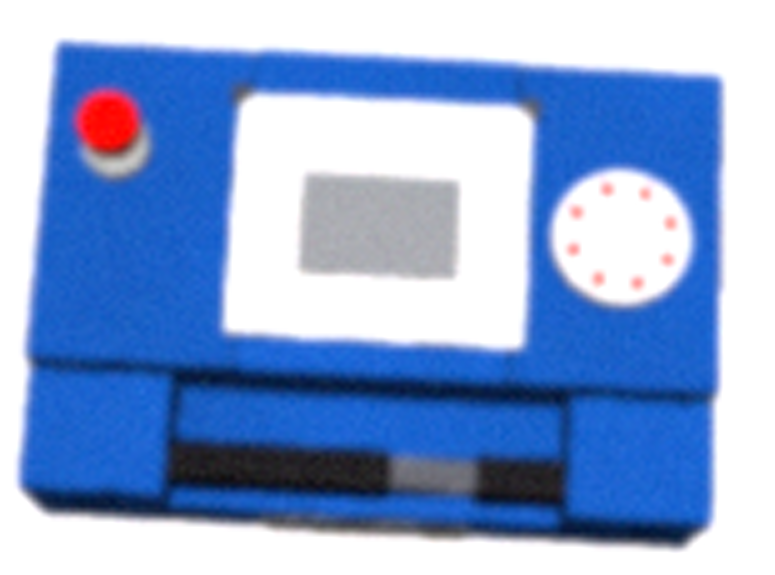

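The rail runs from crop px (171,463) to (564,482). The notch (grey key) spans cols 388–478, about 37 mm to the right of the middle. Now I'll turn those pixels into positions.

```bash
cat > g.py <<'E'
from h import *
c=env.capture("top")
f=lambda u,v:((u+.5)/5-.5+180,(v+.5)/5-.5+110)
# rail ends/notch at z .088 (key .082); cheek & housing corners
P=ray(c,[f(171,463),f(564,482)],.088);N=ray(c,[f(388,474),f(478,477)],.085)
Q=ray(c,[f(58,44),f(721,77),f(716,392),f(30,358)],.105)
print(P.round(4),N.round(4),Q.round(4),sep="\n")
d=P[0]-P[1];print(np.linalg.norm(d),"yaw",np.arctan2(-d[0],d[1]),np.arctan2(*(-(Q[0]-Q[1])[:1]),(Q[0]-Q[1])[1]), np.arctan2(*(-(Q[3]-Q[2])[:1]),(Q[3]-Q[2])[1]))
print("w",np.linalg.norm(Q[0]-Q[1]))
# rear edge centre -> rail mid : 0.130+0.108 =.238 along -x
m=(Q[0]+Q[1])/2;y=np.arctan2(-d[0],d[1]);print("mid from rear",m[:2]-.238*np.array([np.cos(y),np.sin(y)]),"mid",P.mean(0))
# scene check
s=env.capture("scene");a=s["image"][160:270,150:320,::-1]
cv2.imwrite("pics/crop2.png",cv2.resize(cv2.convertScaleAbs(a,alpha=1.8),None,fx=4.5,fy=4.5,interpolation=cv2.INTER_CUBIC))
print((proj(s,P)-[150,160])*4.5)
E
python3 g.py
```

```text
[[ 0.5215  0.1305  0.088 ]
 [ 0.5106 -0.0861  0.088 ]]
[[ 0.5158  0.0108  0.085 ]
 [ 0.514  -0.039   0.085 ]]
[[ 0.763   0.199   0.105 ]
 [ 0.7424 -0.1802  0.105 ]
 [ 0.5574 -0.1688  0.105 ]
 [ 0.5771  0.2076  0.105 ]]
0.21694565448031722 yaw -0.05046441837201623 -0.05437809128654113 -0.05225779555719386
w 0.3797649362857445
mid from rear [0.51502038 0.02141879] mid [0.51605526 0.02221247 0.088     ]
[[617.91948216 284.8403893 ]
 [429.96980173 109.88562978]]
```

View pics/crop2.png

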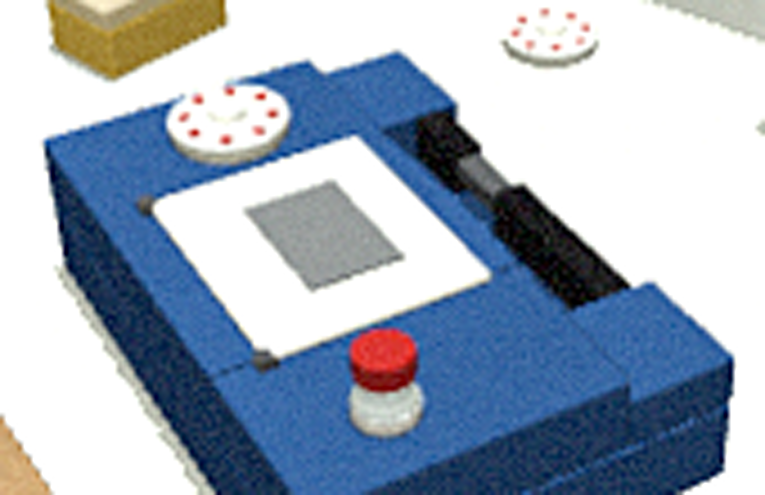

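The two views agree: rail middle at about (0.5155, 0.022), yaw −0.052, notch about 36 mm to the right. A helper will convert world targets to tool-axis shifts.

```bash
cat > t.py <<'E'
import sys
from h import *
from scipy.spatial.transform import Rotation as Ro
Y=-.052; M=np.array([.5155,.022])
def go(s,z): # s along rail (+left) from mid, tip height z -> tool-axis delta cm, turn
    st=env.state();q=st["ee_rot"];R=Ro.from_quat([*q[1:],q[0]]).as_matrix()
    T=np.array([*(M+s*np.array([-np.sin(Y),np.cos(Y)])),z+env.tips_ahead])
    yaw=np.arctan2(R[1,0],R[0,0])
    rel=st["ee_pos"][:2]-M
    print("t",st["time_s"],"pos",st["ee_pos"].round(4),"s",round(float(rel@[-np.sin(Y),np.cos(Y)]),4),"x",round(float(rel@[np.cos(Y),np.sin(Y)]),4),"F",st["force"].round(2),"w",round(st["width"],4),"yaw",yaw.round(3))
    print("delta cm",(R.T@(T-st["ee_pos"])*100).round(2),"turn",round(float(yaw-Y),3))
go(float(sys.argv[1]),float(sys.argv[2]))
E
python3 t.py .093 .12
```

```text
t 0.4 pos [ 0.2247 -0.5564  0.4045] s -0.5927 x -0.2604 F [-0.13  0.14  0.4 ] w 0.0856 yaw 0.384
delta cm [ 52.55 -51.17  11.13] turn 0.436
```

Call:
play_rows(deltas=[1,52.5,-51.2,6,0.436,1,52.5,-51.2,6,0.436,1,52.5,-51.2,6,0.436,1,52.5,-51.2,6,0.436,1,52.5,-51.2,6,0.436], newtons=40)

```text
time_s: 0.9
ee_pos: [0.3252, -0.3264, 0.3842]
ee_rot: [0.0, 1.0, -0.026, 0.0]
force: [1.6, -0.7, 0.8]
width: 0.0123
gripper_force: 0.0
```

```bash
python3 t.py .093 .15
```

```text
t 0.9 pos [ 0.3252 -0.3264  0.3842] s -0.3578 x -0.1719 F [ 1.58 -0.67  0.76] w 0.0123 yaw -0.053
delta cm [ 17.15 -45.1    6.08] turn -0.001
```

Call:
play_rows(deltas=[1,17.2,-45.1,6,0,1,17.2,-45.1,6,0,1,17.2,-45.1,6,0,1,17.2,-45.1,6,0,1,17.2,-45.1,6,0])

```text
time_s: 1.4
ee_pos: [0.4255, -0.0994, 0.3536]
ee_rot: [0.0, 1.0, -0.026, 0.001]
force: [1.7, -0.9, 0.6]
width: 0.0001
gripper_force: 0.0
```

```bash
python3 t.py .093 .13
```

```text
t 1.4 pos [ 0.4255 -0.0994  0.3536] s -0.1259 x -0.0836 F [ 1.7  -0.89  0.63] w 0.0001 yaw -0.052
delta cm [  8.34 -21.89   5.02] turn -0.0
```

Call:
play_rows(deltas=[1,8.4,-21.8,5,0,1,8.4,-21.8,5,0,1,8.4,-21.8,5,0,1,8.4,-21.8,5,0,1,8.4,-21.8,5,0])

```text
time_s: 1.9
ee_pos: [0.5209, 0.1146, 0.3028]
ee_rot: [-0.0, 1.0, -0.025, -0.0]
force: [0.2, -0.6, 1.1]
width: 0.0002
gripper_force: 0.0
```

Call:
play_rows(deltas=[1,0,0,0,0,1,0,0,0,0])

```text
time_s: 2.1
ee_pos: [0.5206, 0.1126, 0.3029]
ee_rot: [0.0, 1.0, -0.025, -0.001]
force: [0.3, -0.3, -0.1]
width: 0.0001
gripper_force: 0.0
```

```bash
python3 t.py .093 .088
python3 - <<'E'
from h import *
i=[]
for n in("top","scene"):
    c=env.capture(n);u,v=proj(c,[[.52,.115,.10]])[0].astype(int);a=c["image"][max(v-50,0):v+50,u-50:u+50,::-1]
    print(n,u,v);i.append(cv2.resize(cv2.convertScaleAbs(a,alpha=1.8),(400,400),interpolation=cv2.INTER_CUBIC))
cv2.imwrite("pics/c3.png",np.hstack(i))
E
```

```text
t 2.1 pos [0.5206 0.1126 0.3029] s 0.0908 x 0.0003 F [ 0.33 -0.32 -0.11] w 0.0001 yaw -0.05
delta cm [-0.03 -0.23  4.15] turn 0.002
top 219 201
scene 284 216
```

View pics/c3.png

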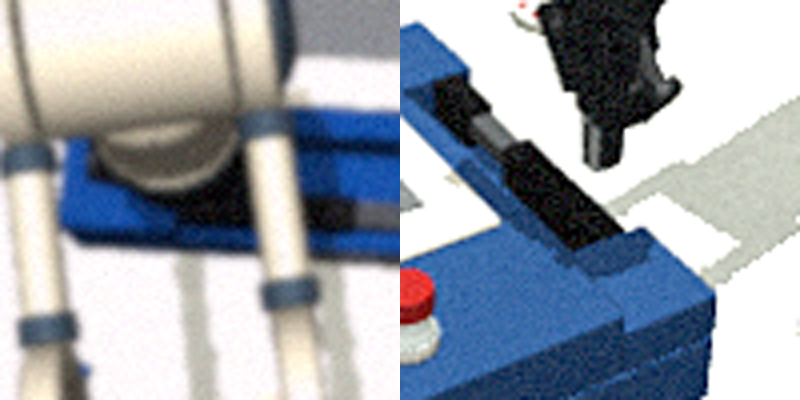

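The scene crop shows the closed fingertip at about (603,168), hovering over the rail's left end as intended. Next: lower to about 5 mm above the rail, then approach slowly.

Call:
play_rows(deltas=[1,0,0,2,0,1,0,0,3.3,0,1,0,0,3.7,0,1,0,0,3.7,0,1,0,0,3.7,0])

```text
time_s: 2.7
ee_pos: [0.5207, 0.1116, 0.2672]
ee_rot: [-0.0, 1.0, -0.026, 0.0]
force: [0.0, -0.5, -0.0]
width: -0.0
gripper_force: 0.0
```

Call:
play_rows(deltas=[1,0,0,0.1,0,1,0,0,0.2,0,1,0,0,0.3,0,1,0,0,0.3,0])

```text
time_s: 3.1
ee_pos: [0.5206, 0.112, 0.2634]
ee_rot: [0.0, 1.0, -0.026, -0.0]
force: [-0.6, -0.6, -0.5]
width: -0.0003
gripper_force: 0.0
```

Call:
play_rows(deltas=[1,0,0,0.05,0,1,0,0,0.1,0,1,0,0,0.1,0])

```text
time_s: 3.4
ee_pos: [0.5206, 0.112, 0.2623]
ee_rot: [0.0, 1.0, -0.026, -0.0]
force: [0.2, -0.4, -0.6]
width: -0.0
gripper_force: 0.0
```

Call:
play_rows(deltas=[1,0,0,0.03,0,1,0,0,0.06,0,1,0,0,0.06,0])

```text
time_s: 3.7
ee_pos: [0.5206, 0.1119, 0.2618]
ee_rot: [-0.0, 1.0, -0.026, -0.0]
force: [-0.5, 0.2, 0.3]
width: 0.0003
gripper_force: 0.0
```

Call:
play_rows(deltas=[1,0,0,0.03,0,1,0,0,0.06,0,1,0,0,0.06,0])

```text
time_s: 4.0
ee_pos: [0.5206, 0.1119, 0.2614]
ee_rot: [-0.0, 1.0, -0.026, 0.0]
force: [-0.8, 0.2, 1.6]
width: 0.0
gripper_force: 0.7
```

Call:
play_rows(deltas=[1,0,0,0.03,0,1,0,0,0.03,0])

```text
time_s: 4.2
ee_pos: [0.5206, 0.1119, 0.2614]
ee_rot: [-0.0, 1.0, -0.026, 0.0]
force: [-1.6, 0.1, 3.9]
width: 0.0004
gripper_force: 2.0
```

Contact is confirmed at 3.9 N. I'll slide right along +tool y, watching the force.

Call:
play_rows(deltas=[1,0,0.4,0,0,1,0,0.9,0,0,1,0,1.4,0,0,1,0,1.9,0,0,1,0,2.4,0,0])

```text
time_s: 4.7
ee_pos: [0.5194, 0.0877, 0.2614]
ee_rot: [-0.0, 1.0, -0.026, 0.001]
force: [0.3, 4.2, 5.0]
width: -0.0002
gripper_force: 2.6
```

Call:
play_rows(deltas=[1,0,0.5,0,0,1,0,1,0,0,1,0,1.5,0,0,1,0,2,0,0,1,0,2.5,0,0])

```text
time_s: 5.2
ee_pos: [0.5181, 0.0627, 0.2614]
ee_rot: [-0.0, 1.0, -0.026, 0.0]
force: [-0.1, 3.9, 4.8]
width: -0.0
gripper_force: 2.7
```

Call:
play_rows(deltas=[1,0,0.5,0,0,1,0,1,0,0,1,0,1.5,0,0,1,0,2,0,0,1,0,2.5,0,0])

```text
time_s: 5.7
ee_pos: [0.5168, 0.0378, 0.2614]
ee_rot: [-0.0, 1.0, -0.026, 0.0]
force: [0.8, 4.3, 5.7]
width: 0.0
gripper_force: 2.7
```

Call:
play_rows(deltas=[1,0,0.5,0,0,1,0,1,0,0,1,0,1.5,0,0,1,0,2,0,0,1,0,2.5,0,0])

```text
time_s: 6.2
ee_pos: [0.5154, 0.0128, 0.2614]
ee_rot: [-0.0, 1.0, -0.026, 0.0]
force: [1.0, 4.1, 5.5]
width: -0.0007
gripper_force: 2.8
```

Call:
play_rows(deltas=[1,0,0.3,0,0,1,0,0.6,0,0,1,0,0.9,0,0])

```text
time_s: 6.5
ee_pos: [0.5149, 0.0038, 0.2613]
ee_rot: [-0.0, 1.0, -0.026, 0.0]
force: [0.8, 2.7, 4.1]
width: 0.0002
gripper_force: 2.0
```

Call:
play_rows(deltas=[1,0,0.3,0,0,1,0,0.5,0,0])

```text
time_s: 6.7
ee_pos: [0.5143, -0.0017, 0.2599]
ee_rot: [0.001, 1.0, -0.026, -0.001]
force: [-0.4, 0.0, 0.4]
width: 0.0003
gripper_force: 0.0
```

Call:
play_rows(deltas=[1,0,0.3,0,0,1,0,0.5,0,0])

```text
time_s: 6.9
ee_pos: [0.5142, -0.0064, 0.2603]
ee_rot: [0.0, 1.0, -0.026, -0.001]
force: [0.3, -0.3, 0.5]
width: 0.0
gripper_force: 0.0
```

Call:
play_rows(deltas=[1,0,0.3,0,0,1,0,0.5,0,0])

```text
time_s: 7.1
ee_pos: [0.5141, -0.0112, 0.2608]
ee_rot: [0.0, 1.0, -0.026, -0.0]
force: [0.5, 0.2, -0.2]
width: -0.0003
gripper_force: 0.0
```

The force dropped and the tip sank at y ≈ 0, so the notch is found, as vision predicted. I'll centre in it, then press.

Call:
play_rows(deltas=[1,0,0.3,0,0,1,0,0.3,0.2,0,1,0,0.3,0.4,0,1,0,0.3,0.6,0,1,0,0.3,0.6,0])

```text
time_s: 7.6
ee_pos: [0.514, -0.0138, 0.2549]
ee_rot: [0.0, 1.0, -0.026, -0.0]
force: [-1.3, -0.3, 2.9]
width: 0.0002
gripper_force: 1.3
```

Call:
play_rows(deltas=[1,0,0,0.2,0,1,0,0,0.4,0,1,0,0,0.6,0,1,0,0,0.6,0])

```text
time_s: 8.0
ee_pos: [0.514, -0.0138, 0.2489]
ee_rot: [-0.0, 1.0, -0.026, 0.0]
force: [-1.3, 0.2, 4.3]
width: 0.0
gripper_force: 2.1
```

Call:
play_rows(deltas=[1,0,0,0.2,0,1,0,0,0.35,0,1,0,0,0.4,0,1,0,0,0.4,0])

```text
time_s: 8.4
ee_pos: [0.514, -0.0139, 0.2454]
ee_rot: [-0.0, 1.0, -0.026, 0.0]
force: [-3.4, -0.3, 6.2]
width: 0.0001
gripper_force: 2.9
```

Call:
play_rows(deltas=[1,0,0,0.05,0,1,0,0,0.1,0,1,0,0,0.1,0])

```text
time_s: 8.7
ee_pos: [0.514, -0.0139, 0.2453]
ee_rot: [0.0, 1.0, -0.026, 0.0]
force: [-5.4, 0.7, 10.2]
width: 0.0
gripper_force: 5.0
```

The key has bottomed: no further travel, and the force rose to 10 N. I'll check the hatch.

Call:
play_rows(deltas=[1,0,0,0,0,1,0,0,0,0,1,0,0,0,0,1,0,0,0,0,1,0,0,0,0])

```text
time_s: 9.2
ee_pos: [0.514, -0.0139, 0.2453]
ee_rot: [0.0, 1.0, -0.026, 0.0]
force: [-5.4, 0.8, 9.7]
width: 0.0
gripper_force: 5.0
```

Run:
```python
from h import *
c=env.capture("scene");a=c["image"][140:300,140:340,::-1]
cv2.imwrite("pics/c4.png",cv2.resize(cv2.convertScaleAbs(a,alpha=1.6),(700,560),interpolation=cv2.INTER_CUBIC))
```

```text
(no output)
```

View pics/c4.png

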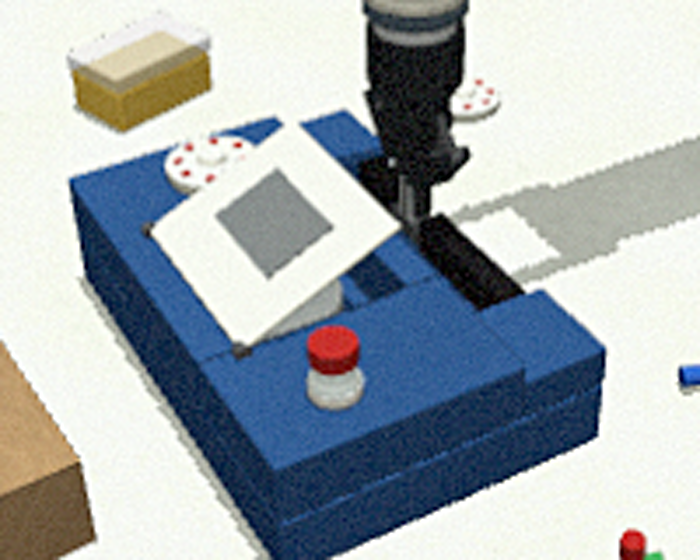

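The hatch is raised (front edge near (400,225)) with the fingertip in the notch at about (415,225). Nothing else has moved, so I'm handing in.

```bash
python3 -c "
from station import env
print(env.finish_job())"
```

```text
the job is handed in; nothing more can be done
None
```

I touched the rail at its left end, slid along it to the notch about 36 mm right of the middle, and pressed the key down to its stop; I handed in at about 9 s, still holding it at about 10 N, with the hatch open and nothing else moved in the last picture.

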